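# Feel along the dents of a quench-test bar

### The arm

A 6-joint arm with a two-finger parallel gripper is mounted at the origin on the work surface. World frame = base frame: x ahead of the robot, y to its left, z up, the work surface at z = 0. Lengths are in mm, angles in rad, forces in N, time in s.
With the tool pointing down it reaches from about 350 to 975 mm from the base axis. Payload 7.1 kg.
Tool frame: the origin (TCP) lies between the finger pads, 19 mm behind the fingertips; this is the grasp point; z points along the fingers, y is the line along which they close (so a half turn about z gives the same grasp; the last joint's range is limited). The gripper opens to 88 mm and grips with 3 to 60 N. Pads are 20 mm wide; open, the fingers measure 115 mm over their backs; the gripper's body (75 mm by 178 mm) begins 61 mm behind the grasp point.
Start: joints at [1.153, 0.423, 1.63, -0, 1.089, -0.019], TCP at [242.663, 575.951, 241.375] pointing down, gripper open.
Joint ranges: [-3, 3], [-0.9, 2.11], [0.09, 2.58], [-1.31, 4.45], [0.11, 2.69], [-2.54, 2.54]. Speed limits (rad/s): [2.39, 2.39, 3.01, 3.14, 3.14, 3.14].

### API

Orientations are given as a rotation vector (axis times angle).
In Python, from workcell import ctrl gives the robot as it stands. The module is installed in compiled form; this text tells all that it offers.
- The arm moves only by the tool servo_tool, never from a script. Its argument "rows" is a list of rows, each a list of 7 numbers: the turn, a rotation vector about the tool's x, y, z as a fraction of full scale, then the shift along the tool's x, y, z as a fraction of full scale, then the finger opening in mm, from 0 to 87.8. A call has 1 to 10 rows; each row is the pose to reach, as a shift and turn from the pose commanded when the call began, along the tool's axes at that moment; what a row does not reach only later rows make up. Full scale, the value 1, is 20 cm for a shift and 1.5 rad for a turn. A row lasts 1/8 s, in which the tool goes at most 62.5 mm and 10.7 degrees, less where a joint would pass 70% of its speed; a pose out of reach is approached as far as the arm can. A call with a number of a shift or a turn outside -1 to 1 is refused whole. A call with a gripper value outside its range is refused whole. The fingers move at their own pace and stop on an object; the grip force is fixed at half the most. Time passes only in rows, so rows that repeat a pose let the fingers close. It gives the time, the measured TCP pose, the force, the opening and the grip force at its end, in the units of the state.
- ctrl.get_obs(): the state, without advancing time (a new reading comes with each control period).
- ctrl.get_image(name): name is "scene" or "top" or "wrist"; returns (picture, depth): 420x560x3 uint8, red, green, blue; 420x560 float32, mm along the optical axis (not along the pixel's ray), 0 where there is no reading.
- ctrl.camera_info(name): a dict with "intrinsics" (3x3 intrinsics, pixels), "k1" (the pictures are not rectified: a ray, as slopes to the right and down, at radius r is drawn at 1 + k1 r^2 times it, then the intrinsics apply), "R" (3x3) and "t" (3): a world point X has camera coordinates R X + t. Camera axes: x right, y down, z forward; pixel columns grow to the right and rows downward; lengths in mm; the calibration is good to about 2 mm. A picture is of the moment at which its call begins: read the wrist's pose just before it. camera_info takes no time and is no camera call; for the wrist camera it gives the pose at the moment of the call.
- ctrl.close_job(): hands the job in; it is judged then, once.
The state is a dict: "t": time; "qpos": joint angles; "qvel": joint speeds; "joint_torque": joint torques, N m; "ee_pos": TCP position; "orientation": TCP orientation; "ft_force": force on the tool from outside, world axes, zero at the start; "moment": the same for the moment, N m; "width": finger opening in mm; "grasp_force": force on a finger pad.
Only numpy, scipy, OpenCV 4.12 (cv2) and the standard library are available. Lean on these libraries where they do the work, as an engineer would, in place of code of your own. Each camera call takes 0.05 s, during which the arm holds its last target. There are 200 camera calls.

### The job

Of the two round steel bars lying in cradles, the one with a collar at one end has a row of five hardness dents along its ground flat: feel it for burrs. With the gripper shut and pointing straight down, set the fingertips on the dent nearest the plain end and stroke slowly along the row to the last dent before the collar, without leaving the bar on the way, pressing lightly all along so that the sprung cradle sinks a few millimetres but never to its stop; then lift straight off. The bar stays lying in its cradle, and everything else is left where it is.

Things in the scene. Friction and masses are not known exactly. Their poses are not given: they have to be found in the camera images.
- cradle: the sprung cradle, fixed to the table: grey base plate 150 x 70 x 18 mm (origin: centre of its underside, on the table; z up; x along the bar, towards the collar end) with a dark metal V carriage on two springs above it that carries the collared bar. Same outward look as the spare cradle
- carriage (a joint): how far the carriage (and the bar on it) is pressed down, m: 0 = up at rest, 0.010 = on its lower stop. Moves straight down only, springs back; about 1.5 N starts it, then 0.8 N per mm. Between 1 and 8 mm counts as light pressure
- bar: steel round bar, 25 mm diameter, 100 mm long, loose in the sprung cradle's V between low end stops; 33 mm collar at one end, 8 mm wide ground flat along its top, 73 mm above the table. Origin: mid-length on the round underside, 25 mm below the flat; x along the bar towards the collar (plain end x = -50 mm; collar +45 to +50 mm, 3.7 mm above the flat); z up
- mark1 (a point): dent 1 of 5 (dark dot, 3 mm wide) in the row along the middle of the flat, on the surface, axes as the bar's; 12 mm from the plain end
- mark2 (a point): dent 2 of 5 (dark dot, 3 mm wide) in the row along the middle of the flat, on the surface, axes as the bar's; 16 mm on from dent 1
- mark3 (a point): dent 3 of 5 (dark dot, 3 mm wide) in the row along the middle of the flat, on the surface, axes as the bar's; 16 mm on from dent 2
- mark4 (a point): dent 4 of 5 (dark dot, 3 mm wide) in the row along the middle of the flat, on the surface, axes as the bar's; 16 mm on from dent 3
- mark5 (a point): dent 5 of 5 (dark dot, 3 mm wide) in the row along the middle of the flat, on the surface, axes as the bar's; the last one, 19 mm short of the collar
- spare_bar: bystander: steel round bar 25 x 100 mm without collar, flat or dents, loose in the spare cradle (a rigid one, 150 x 70 mm base; top of this bar also 73 mm above the table); origin on its underside, mid-length
- mount_a: bystander: black resin specimen mount, 30 mm diameter, 20 mm high, standing 58 mm beside the sprung cradle's middle line; origin under its centre
- mount_b: bystander: a like resin mount, beside the spare cradle
- jar: bystander: small jar, 40 mm diameter, 45 mm high, between the two cradles; origin under its centre
- test_block: bystander: steel reference disc, 64 mm diameter, 14 mm high, beyond the cradles; origin under its centre
- loupe: bystander: black magnifier, 36 mm diameter, 36 mm high, beyond the cradles; origin under its centre
- mouse: bystander: black computer mouse, 100 x 58 x 32 mm, on the right near the keyboard; origin under its centre
- case: bystander: grey indenter case, 100 x 70 x 35 mm, on the left; origin under its centre
Mind the look-alikes: they are no part of the job. What is shaped like the bar but green or purple is not meant. Leave any turquoise look-alike of the cradle alone.

How it is judged (in metres and radians):
On the way, in this order (a step that is already met when the one before it is completed fails the run):
1. the fingertips lie lightly on dent 1: tool centre within 7 mm of it seen from above, touching the bar, carriage pressed down 1 mm or more (horizontal distance between the grasp point and mark1 below 0.007 m and value of joint carriage above 0.001 m and contact force between the fingers and bar above 0.3 N), for 0.1 s.
2. the fingertips lie lightly on dent 2: tool centre within 7 mm of it seen from above, touching the bar, carriage pressed down 1 mm or more (horizontal distance between the grasp point and mark2 below 0.007 m and value of joint carriage above 0.001 m and contact force between the fingers and bar above 0.3 N), for 0.1 s.
3. the fingertips lie lightly on dent 3: tool centre within 7 mm of it seen from above, touching the bar, carriage pressed down 1 mm or more (horizontal distance between the grasp point and mark3 below 0.007 m and value of joint carriage above 0.001 m and contact force between the fingers and bar above 0.3 N), for 0.1 s.
4. the fingertips lie lightly on dent 4: tool centre within 7 mm of it seen from above, touching the bar, carriage pressed down 1 mm or more (horizontal distance between the grasp point and mark4 below 0.007 m and value of joint carriage above 0.001 m and contact force between the fingers and bar above 0.3 N), for 0.1 s.
5. the fingertips lie lightly on dent 5: tool centre within 7 mm of it seen from above, touching the bar, carriage pressed down 1 mm or more (horizontal distance between the grasp point and mark5 below 0.007 m and value of joint carriage above 0.001 m and contact force between the fingers and bar above 0.3 N), for 0.1 s.
At the end, for the whole second after the job is handed in: After the whole row has been stroked in order, the bar lies at rest in its cradle (within 6 mm of its place, rolled less than 0.2 rad), the carriage has sprung up again (within 1 mm), the hand is clear, and no other thing has moved more than 10 mm (horizontal distance between bar and cradle below 0.006 m and angle between bar's own z axis and vertical below 0.2 rad and linear speed of bar below 0.02 m/s and value of joint carriage below 0.001 m and distance of each of spare_bar, mount_a, mount_b, jar, test_block, loupe, mouse, case from where it was at the start of the episode below 0.01 m); the robot touches nothing.
It fails at once if the carriage is pressed to within 1 mm of its lower stop (too hard) (value of joint carriage above 0.009 m).
It fails at once if the stroke is broken: over the middle of the row (within 22 mm of dent 3) and lower than 15 mm above the flat, but not pressing on the bar (horizontal distance between the grasp point and mark3 below 0.022 m and z of the grasp point in the frame of cradle below 0.1068 m and value of joint carriage below 0.0003 m).
It fails at once if the bar is lifted, rolled or pushed out of its cradle (z of bar in the frame of cradle above 0.0535 m or horizontal distance between bar and cradle above 0.008 m or angle between bar's own z axis and vertical above 0.3 rad).
It fails at once if another thing is moved by more than 10 mm (distance of any of spare_bar, mount_a, mount_b, jar, test_block, loupe, mouse, case from where it was at the start of the episode above 0.01 m).
It also fails if it takes over 38 s, if anything falls off the work surface, if the arm or the gripper's body presses on something with over 40 N, if the wrist force passes 120 N, or if a joint passes its speed limit or range.

## Working session

There is one attempt and no reset: what is moved stays moved. The work goes in short steps, Python scripts to look and compute and a tool call to move; the robot and the scene stay as the last step left them, time stands still between calls to the robot, and variables do not carry over. Pictures are saved under pics/ and viewed, at most 10 in all, crops included, and the job is handed in when it is done.

Besides the shell and the picture viewer there is one more tool, called after "Call:" by a JSON object that holds its "api" and its "payload", one argument or row to a line. servo_tool: Moves the arm, as the interface text tells. Its arguments: {"type":"object","properties":{"rows":{"type":"array","items":{"type":"array","items":{"type":"number"}}}},"required":["rows"]}

```bash
mkdir -p pics
cat > h.py <<'E'
import numpy as np,cv2
from workcell import ctrl
def grab(n):
    ci=ctrl.camera_info(n); im,d=ctrl.get_image(n); return im,d,ci
def ray(ci,u,v):
    K=np.array(ci["intrinsics"]);k=ci["k1"]
    a=np.array([(u-K[0,2])/K[0,0],(v-K[1,2])/K[1,1]]);s=a.copy()
    for _ in range(20): s=a/(1+k*(s@s))
    R=np.array(ci["R"]);t=np.array(ci["t"]).ravel()
    return -R.T@t, R.T@np.array([s[0],s[1],1])
def onz(ci,u,v,z):
    o,d=ray(ci,u,v); return o+d*(z-o[2])/d[2]
def bydepth(ci,u,v,dep):
    o,d=ray(ci,u,v); return o+d*dep
E
python3 - <<'E'
from h import *
o=ctrl.get_obs();print({k:np.round(v,3) for k,v in o.items()})
import pickle
D={n:grab(n) for n in("top","scene")}
pickle.dump(D,open("d.pkl","wb"))
for n in D: cv2.imwrite(f"pics/{n}.png",cv2.resize(D[n][0][:,:,::-1],(800,600),interpolation=cv2.INTER_CUBIC)); print(D[n][2])
E
```

```text
{'t': np.float64(0.0), 'qpos': array([ 1.153,  0.424,  1.631,  0.   ,  1.089, -0.019]), 'qvel': array([ 0.001, -0.001, -0.001,  0.   , -0.   , -0.001]), 'joint_torque': array([-1.0000e-03, -5.4463e+01, -2.7367e+01,  6.4000e-02,  2.3000e-02,
       -0.0000e+00]), 'ee_pos': array([242.473, 575.494, 240.624]), 'orientation': array([-6.220e-01, -3.079e+00,  2.000e-03]), 'ft_force': array([0.415, 0.325, 1.098]), 'moment': array([ 0.005, -0.048,  0.003]), 'grasp_force': np.float64(0.0), 'width': np.float64(87.835)}
{'intrinsics': array([[401.29817902,   0.        , 273.62182597],
       [  0.        , 401.29817902, 208.45100601],
       [  0.        ,   0.        ,   1.        ]]), 'k1': 0.03851112143921763, 'R': array([[-0.01679792, -0.99985476,  0.0028804 ],
       [-0.99695969,  0.01652993, -0.07614549],
       [ 0.07608681, -0.00415073, -0.99709256]]), 't': array([  25.80917978,  594.30093874, 1224.38345417])}
{'intrinsics': array([[444.43678655,   0.        , 280.70000567],
       [  0.        , 444.43678655, 206.39126277],
       [  0.        ,   0.        ,   1.        ]]), 'k1': 0.010449313791732666, 'R': array([[-0.8791007 ,  0.47633213, -0.01701922],
       [ 0.35819843,  0.63667821, -0.68288706],
       [-0.31444528, -0.60642275, -0.73032569]]), 't': array([ 517.41588433, -149.56764036, 1340.77886078])}
```

View pics/top.png

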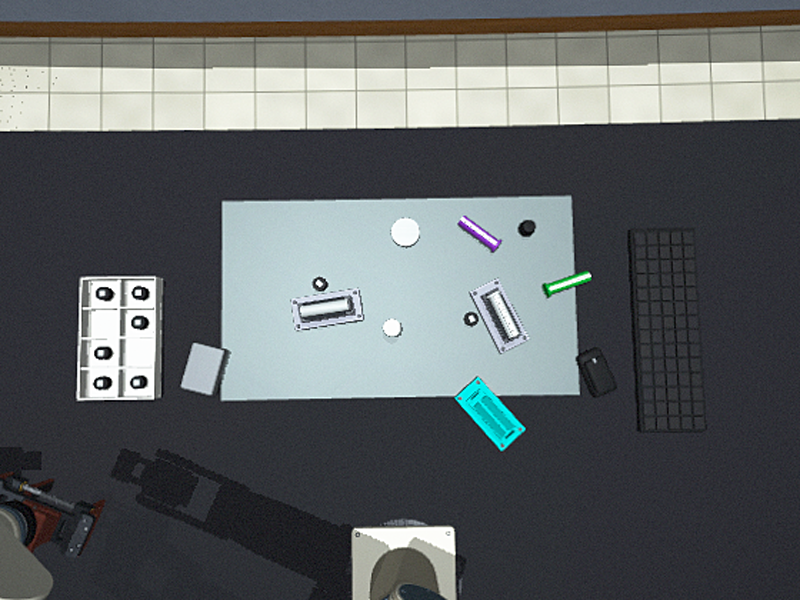

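View pics/scene.png

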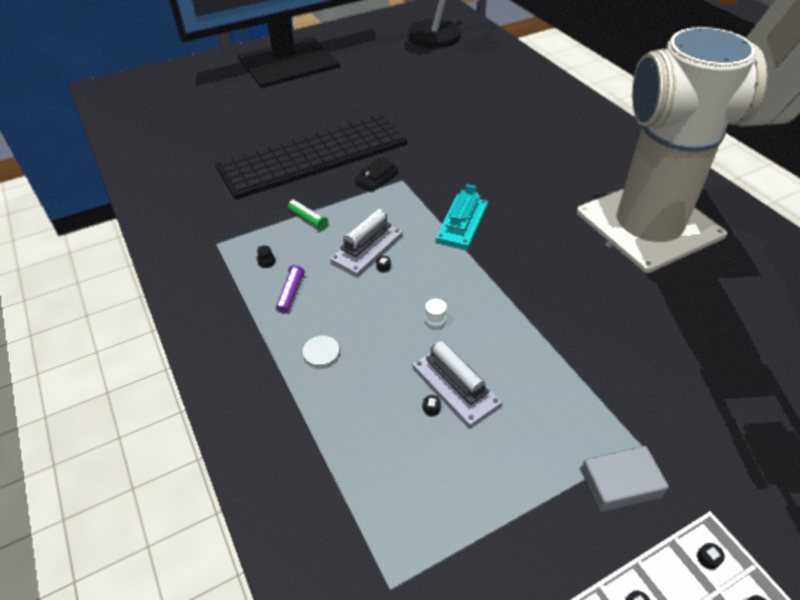

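Top view: the two bars in cradles are at (327,307) and (500,315) in the 800x600 picture. Mounts are at (320,284) and (471,319), and the jar is at (392,327). The green, purple and turquoise things are decoys. The collar isn't visible at this scale, so I'll enlarge both bars.

Run:
```python
from h import *;import pickle
D=pickle.load(open("d.pkl","rb"))
t=D["top"][0];s=D["scene"][0]
f=lambda im,u,v:cv2.resize(im[v-30:v+30,u-40:u+40,::-1],(400,300),interpolation=cv2.INTER_CUBIC)
a=np.vstack([np.hstack([f(t,229,215),f(t,350,220)]),np.hstack([f(s,320,262),f(s,256,167)])])
cv2.imwrite("pics/crop.png",a)
for u,v in((229,215),(350,220)): print(onz(D["top"][2],u,v,73))
```

```text
[573.46572074 149.17662587  73.        ]
[ 552.61764773 -210.32034283   73.        ]
```

View pics/crop.png

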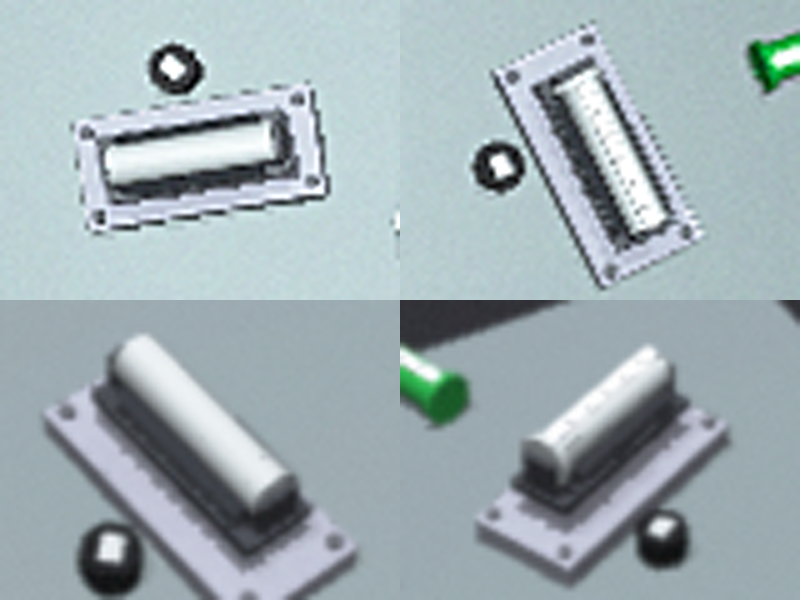

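The bar at crop upper right (top picture about (350,220) at full resolution, world about (553,-210)) is the one: it has a dotted flat and a collar at its far end (scene crop, lower left end). The left bar is plain. Next I'll get the rough axis and plan the transfer.

```bash
cat >> h.py <<'E'
from scipy.spatial.transform import Rotation as Ro
def plan(p,yaw):
    "shift (tool axes, full-scale) and turn for TCP p with tool x along yaw (mod pi), pointing down"
    o=ctrl.get_obs();R=Ro.from_rotvec(o["orientation"]);best=None
    for y in(yaw,yaw+np.pi):
        x=np.array([np.cos(y),np.sin(y),0]);z=np.array([0,0,-1.])
        T=Ro.from_matrix(np.c_[x,np.cross(z,x),z]);r=(R.inv()*T).as_rotvec()
        print("yaw",round(y,3),"turn/1.5",np.round(r/1.5,4))
    print("tool x",R.as_matrix()[:,0].round(3),"y",R.as_matrix()[:,1].round(3),"ee",o["ee_pos"].round(1),"t",o["t"])
    print("shift/200",np.round(R.inv().apply(np.array(p)-o["ee_pos"])/200,4))
E
python3 - <<'E'
from h import *;import pickle
im,d,ci=pickle.load(open("d.pkl","rb"))["top"]
a=onz(ci,310+(580-400)/5,190+75/5,73);b=onz(ci,310+(652-400)/5,190+228/5,73)
c=(a+b)/2;yaw=np.arctan2(*(a-b)[1::-1]);print(a,b,np.linalg.norm(a-b),c,yaw)
w=ctrl.camera_info("wrist");R=np.array(w["R"]);print("cam",-R.T@w["t"],"axes",R.round(2),w["intrinsics"][0])
plan([c[0],c[1],210],yaw)
E
```

```text
[ 597.54438716 -199.82843324   73.        ] [ 505.89849364 -239.57111762   73.        ] 99.89219569113865 [ 551.7214404  -219.69977543   73.        ] 0.409178467969188
cam [172.7809239  604.2125519  384.59443573] axes [[ 0.39  0.92 -0.  ]
 [ 0.89 -0.37  0.28]
 [ 0.25 -0.11 -0.96]] [303.31065632   0.         280.61763914]
yaw 0.409 turn/1.5 [-5.0000e-04  1.1000e-03  1.5557e+00]
yaw 3.551 turn/1.5 [-9.000e-04 -4.000e-04 -5.386e-01]
tool x [-0.922  0.388  0.   ] y [ 0.388  0.922 -0.001] ee [242.5 575.5 240.7] t 0.1
shift/200 [-2.9688 -3.0635  0.1576]
```

Call:
{"api": "servo_tool", "payload": {
  "rows": [
    [0, 0, 0, -0.97, -1, 0, 0],
    [0, 0, 0, -0.97, -1, 0, 0],
    [0, 0, 0, -0.97, -1, 0, 0],
    [0, 0, 0, -0.97, -1, 0, 0],
    [0, 0, 0, -0.97, -1, 0, 0]
  ]
}}

```text
t: 0.72
ee_pos: [344.0, 313.5, 241.1]
orientation: [-0.625, -3.078, 0.002]
ft_force: [-0.6, -0.4, -0.4]
width: 41.3
grasp_force: 0.0
```

Call:
{"api": "servo_tool", "payload": {
  "rows": [
    [0, 0, 0, -0.97, -1, 0, 0],
    [0, 0, 0, -0.97, -1, 0, 0],
    [0, 0, 0, -0.97, -1, 0, 0],
    [0, 0, 0, -0.97, -1, 0, 0],
    [0, 0, 0, -0.97, -1, 0, 0]
  ]
}}

```text
t: 1.35
ee_pos: [445.4, 54.0, 241.3]
orientation: [0.626, 3.078, -0.0]
ft_force: [0.3, -0.4, -1.3]
width: 0.3
grasp_force: 0.0
```

Call:
{"api": "servo_tool", "payload": {
  "rows": [
    [0, 0, 1, -0.97, -1, 0, 0],
    [0, 0, 1, -0.97, -1, 0, 0],
    [0, 0, 1, -0.97, -1, 0, 0],
    [0, 0, 1, -0.97, -1, 0, 0],
    [0, 0, 1, -0.97, -1, 0, 0],
    [0, 0, 1, -0.97, -1, 0, 0],
    [0, 0, 1, -0.97, -1, 0, 0],
    [0, 0, 1, -0.97, -1, 0, 0],
    [0, 0, 1, -0.97, -1, 0, 0],
    [0, 0, 1, -0.97, -1, 0, 0]
  ]
}}

```text
t: 2.6
ee_pos: [545.9, -202.9, 241.2]
orientation: [-2.551, -1.833, 0.0]
ft_force: [0.4, -0.2, -0.1]
width: 0.4
grasp_force: 0.0
```

```bash
python3 -c "
from h import *
plan([551.7,-219.7,210],.409);print(ctrl.get_obs()['qpos'].round(2))"
```

```text
yaw 0.409 turn/1.5 [-3.000e-04  1.000e-04  5.583e-01]
yaw 3.551 turn/1.5 [-1.0000e-04 -4.0000e-04 -1.5361e+00]
tool x [0.319 0.948 0.   ] y [ 0.948 -0.319 -0.   ] ee [ 545.9 -202.9  241.2] t 2.6
shift/200 [-0.0705  0.0546  0.1559]
[-0.38  0.36  1.73 -0.    1.05 -0.05]
```

Call:
{"api": "servo_tool", "payload": {
  "rows": [
    [0, 0, 0.558, -0.07, 0.055, 0, 0],
    [0, 0, 0.558, -0.07, 0.055, 0, 0],
    [0, 0, 0.558, -0.07, 0.055, 0, 0],
    [0, 0, 0.558, -0.07, 0.055, 0, 0],
    [0, 0, 0.558, -0.07, 0.055, 0, 0],
    [0, 0, 0.558, -0.07, 0.055, 0, 0],
    [0, 0, 0.558, -0.07, 0.055, 0, 0]
  ]
}}

```text
t: 3.48
ee_pos: [551.9, -219.7, 241.4]
orientation: [-3.076, -0.638, 0.0]
ft_force: [-0.4, 0.3, -0.1]
width: 0.3
grasp_force: 0.0
```

Run:
```python
from h import *;import pickle
D=grab("wrist");pickle.dump(D,open("w.pkl","wb"))
cv2.imwrite("pics/w1.png",cv2.resize(D[0][:,:,::-1],(800,600),interpolation=cv2.INTER_CUBIC))
plan([551.7,-219.7,210],.409)
```

```text
yaw 0.409 turn/1.5 [ 0.     -0.     -0.0006]
yaw 3.551 turn/1.5 [-0.0000e+00 -1.0000e-04  2.0938e+00]
tool x [0.918 0.397 0.   ] y [ 0.397 -0.918  0.   ] ee [ 551.9 -219.7  241.4] t 3.525
shift/200 [-0.001  -0.0006  0.1569]
```

View pics/w1.png

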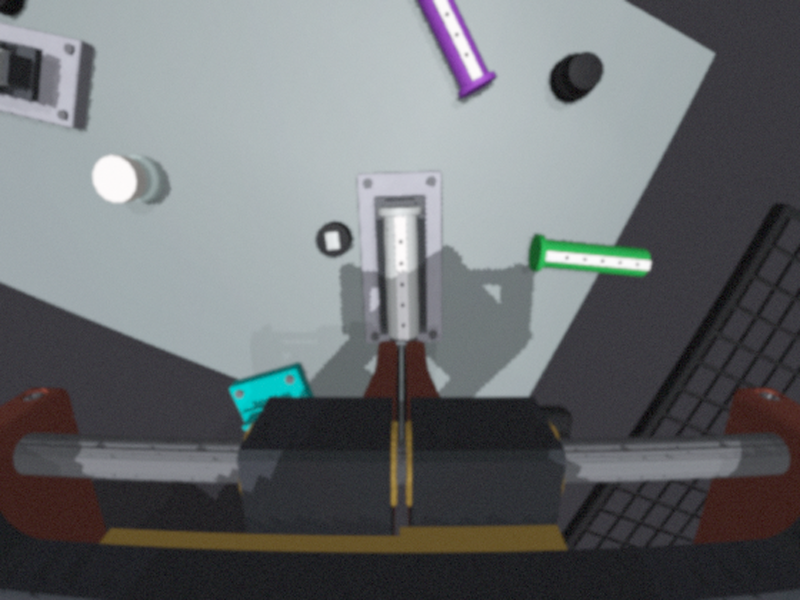

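The wrist view shows the collar at (400,210) and five dents on the flat at about (402,240), (402,262), (402,284), (402,305) and (402,326). It's the right bar, with dent 1 nearest the fingers. Now the positions.

```bash
cat > dents.py <<'E'
from h import *;import pickle
im,d,ci=pickle.load(open("w.pkl","rb"))
g=cv2.cvtColor(im,cv2.COLOR_RGB2GRAY).astype(np.float32)
u0,v0,v1=274,160,236
sub=g[v0:v1,u0:u0+15]
bh=cv2.morphologyEx(sub,cv2.MORPH_BLACKHAT,np.ones((7,7)))
n,l,st,ce=cv2.connectedComponentsWithStats((bh>35).astype(np.uint8))
P=[]
for i in range(1,n):
    m=l==i;vv,uu=np.nonzero(m);w=bh[m];u=(uu*w).sum()/w.sum()+u0;v=(vv*w).sum()/w.sum()+v0
    p=onz(ci,u,v,73);P.append(p);print(round(u,1),round(v,1),st[i,4],p.round(1),"depth z",bydepth(ci,u,v,d[int(round(v)),int(round(u))]).round(1))
P=np.array(P);print(np.linalg.norm(np.diff(P,axis=0),axis=1).round(1))
E
python3 dents.py
```

```text
274.0 160.5 2 [ 583.2 -199.8   73. ] depth z [ 582.9 -199.8   70.8]
274.0 164.5 4 [ 579.4 -201.4   73. ] depth z [ 579.2 -201.4   71.8]
280.1 168.8 6 [ 577.8 -209.    73. ] depth z [ 577.8 -209.    73. ]
280.4 183.9 5 [ 563.4 -215.5   73. ] depth z [ 563.8 -215.3   75.6]
288.0 189.5 2 [ 561.  -225.3   73. ] depth z [ 560.6 -225.5   71. ]
281.0 198.7 4 [ 548.9 -222.5   73. ] depth z [ 548.9 -222.5   73.2]
281.5 213.4 4 [ 534.1 -229.5   73. ] depth z [ 534.3 -229.4   73.7]
288.0 221.5 2 [ 528.5 -239.6   73. ] depth z [ 527.6 -240.1   70. ]
288.0 225.0 3 [ 524.9 -241.2   73. ] depth z [ 524.2 -241.6   70.8]
281.7 227.4 3 [ 519.6 -236.    73. ] depth z [ 519.6 -236.    72.9]
287.9 232.4 8 [ 516.9 -244.6   73. ] depth z [ 516.5 -244.8   71.8]
[ 4.1  7.7 15.8 10.  12.4 16.3 11.6  4.   7.4  9. ]
```

Five dents found with 15.8–16.3 mm spacing and height about 73: dent 1 (519.6,-236.0), dent 5 (577.8,-209.0), yaw 0.435. Next I'll go above dent 1.

```bash
python3 -c "
from h import *
plan([519.6,-236,115],.435)"
```

```text
yaw 0.435 turn/1.5 [ 0.     -0.     -0.0179]
yaw 3.577 turn/1.5 [-0.0000e+00 -1.0000e-04  2.0765e+00]
tool x [0.918 0.397 0.   ] y [ 0.397 -0.918  0.   ] ee [ 551.9 -219.7  241.4] t 3.525
shift/200 [-0.1806  0.0105  0.6319]
```

Call:
{"api": "servo_tool", "payload": {
  "rows": [
    [0, 0, -0.018, -0.18, 0.01, 0, 0],
    [0, 0, -0.018, -0.18, 0.01, 0, 0],
    [0, 0, -0.018, -0.18, 0.01, 0.2, 0],
    [0, 0, -0.018, -0.18, 0.01, 0.4, 0],
    [0, 0, -0.018, -0.18, 0.01, 0.55, 0],
    [0, 0, -0.018, -0.18, 0.01, 0.63, 0],
    [0, 0, -0.018, -0.18, 0.01, 0.63, 0],
    [0, 0, -0.018, -0.18, 0.01, 0.63, 0],
    [0, 0, -0.018, -0.18, 0.01, 0.63, 0]
  ]
}}

```text
t: 4.65
ee_pos: [520.4, -236.2, 116.6]
orientation: [3.067, 0.674, 0.003]
ft_force: [0.5, -0.1, -0.8]
width: 0.2
grasp_force: 0.0
```

Run:
```python
from h import *;import pickle
D=grab("wrist");pickle.dump(D,open("w.pkl","wb"))
cv2.imwrite("pics/w2.png",cv2.resize(D[0][:,:,::-1],(800,600),interpolation=cv2.INTER_CUBIC))
o=ctrl.get_obs();print(o["ft_force"],o["width"]);plan([519.6,-236,95],.435)
```

```text
[0.20865303 0.35180741 0.71495528] 0.6427911430809924
yaw 0.435 turn/1.5 [ 0.0011 -0.0009 -0.0014]
yaw 3.577 turn/1.5 [-1.400e-03 -1.700e-03  2.093e+00]
tool x [0.908 0.419 0.001] y [ 0.419 -0.908  0.002] ee [ 520.3 -236.1  116.5] t 4.7
shift/200 [-0.0031 -0.0022  0.1076]
```

View pics/w2.png

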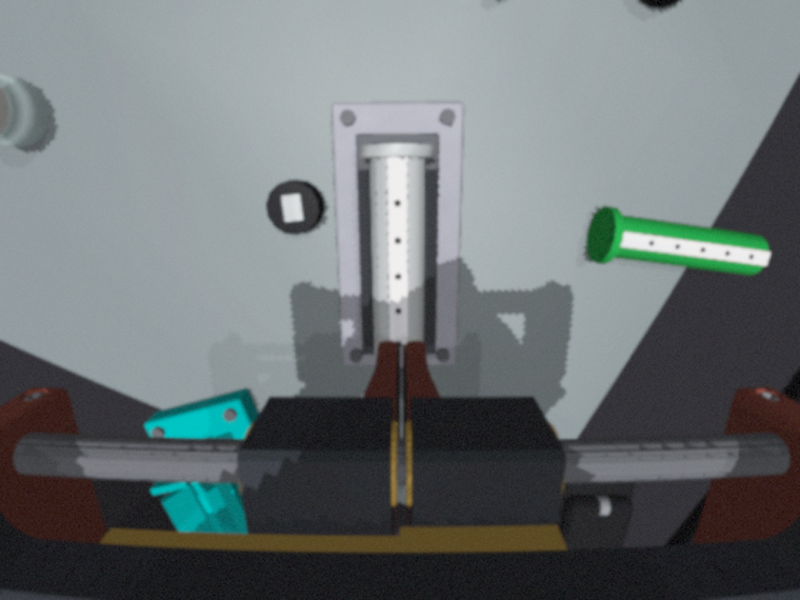

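The fingers are in line with the flat: dents 5 to 2 show at (397,203), (398,240), (398,276) and (398,311), and dent 1 is hidden under the tips. I'll re-measure them.

Run:
```python
from h import *;import pickle
im,d,ci=pickle.load(open("w.pkl","rb"))
for u,v in((397.3,203),(397.6,240),(398,276.3),(398,311)): print(onz(ci,u*.7,v*.7,73).round(1))
plan([519.6,-236,95],.435)
```

```text
[ 577.6 -209.1   73. ]
[ 563.3 -215.8   73. ]
[ 548.7 -222.8   73. ]
[ 534.  -229.5   73. ]
yaw 0.435 turn/1.5 [ 0.0011 -0.0009 -0.0014]
yaw 3.577 turn/1.5 [-1.400e-03 -1.700e-03  2.093e+00]
tool x [0.908 0.419 0.001] y [ 0.419 -0.908  0.002] ee [ 520.3 -236.1  116.5] t 4.7
shift/200 [-0.0031 -0.0022  0.1076]
```

Call:
{"api": "servo_tool", "payload": {
  "rows": [
    [0, 0, 0, 0, 0, 0.04, 0],
    [0, 0, 0, 0, 0, 0.07, 0],
    [0, 0, 0, 0, 0, 0.09, 0],
    [0, 0, 0, 0, 0, 0.1, 0],
    [0, 0, 0, 0, 0, 0.1, 0],
    [0, 0, 0, 0, 0, 0.1, 0],
    [0, 0, 0, 0, 0, 0.1, 0]
  ]
}}

```text
t: 5.58
ee_pos: [519.7, -235.9, 95.6]
orientation: [3.068, 0.675, 0.0]
ft_force: [-0.3, 0.0, 0.1]
width: 0.4
grasp_force: 0.0
```

Call:
{"api": "servo_tool", "payload": {
  "rows": [
    [0, 0, 0, 0, 0, 0.005, 0],
    [0, 0, 0, 0, 0, 0.01, 0],
    [0, 0, 0, 0, 0, 0.015, 0],
    [0, 0, 0, 0, 0, 0.02, 0],
    [0, 0, 0, 0, 0, 0.024, 0],
    [0, 0, 0, 0, 0, 0.027, 0],
    [0, 0, 0, 0, 0, 0.027, 0],
    [0, 0, 0, 0, 0, 0.027, 0]
  ]
}}

```text
t: 6.58
ee_pos: [519.6, -235.8, 90.0]
orientation: [3.068, 0.675, -0.0]
ft_force: [-1.2, 0.4, 2.9]
width: 0.3
grasp_force: 1.5
```

Call:
{"api": "servo_tool", "payload": {
  "rows": [
    [0, 0, 0, 0, 0, 0.004, 0],
    [0, 0, 0, 0, 0, 0.008, 0],
    [0, 0, 0, 0, 0, 0.012, 0],
    [0, 0, 0, 0, 0, 0.012, 0],
    [0, 0, 0, 0, 0, 0.012, 0],
    [0, 0, 0, 0, 0, 0.012, 0]
  ]
}}

```text
t: 7.32
ee_pos: [519.6, -235.8, 87.6]
orientation: [3.068, 0.675, 0.0]
ft_force: [-1.9, -0.4, 3.8]
width: 0.4
grasp_force: 2.4
```

```bash
python3 -c "
from h import *
o=ctrl.get_obs();print(o['ft_force'])
plan([577.7,-209,87.5],.435)"
```

```text
[-1.91474174 -0.44345851  3.78887149]
yaw 0.435 turn/1.5 [ 0.     -0.     -0.0015]
yaw 3.577 turn/1.5 [-0.0000e+00 -1.0000e-04  2.0929e+00]
tool x [0.908 0.419 0.   ] y [ 0.419 -0.908  0.   ] ee [ 519.6 -235.8   87.6] t 7.325
shift/200 [ 3.198e-01 -1.000e-04  6.000e-04]
```

Call:
{"api": "servo_tool", "payload": {
  "rows": [
    [0, 0, 0, 0.01, 0, 0, 0],
    [0, 0, 0, 0.02, 0, 0, 0],
    [0, 0, 0, 0.03, 0, 0, 0],
    [0, 0, 0, 0.04, 0, 0, 0],
    [0, 0, 0, 0.05, 0, 0, 0],
    [0, 0, 0, 0.06, 0, 0, 0],
    [0, 0, 0, 0.07, 0, 0, 0],
    [0, 0, 0, 0.08, 0, 0, 0],
    [0, 0, 0, 0.08, 0, 0, 0],
    [0, 0, 0, 0.08, 0, 0, 0]
  ]
}}

```text
t: 8.57
ee_pos: [534.4, -229.0, 87.6]
orientation: [3.068, 0.674, 0.001]
ft_force: [-1.7, -0.3, 5.6]
width: 0.4
grasp_force: 2.4
```

On dent 2 with 4–5 N pressing. Continuing.

Call:
{"api": "servo_tool", "payload": {
  "rows": [
    [0, 0, 0, 0.015, 0, 0, 0],
    [0, 0, 0, 0.03, 0, 0, 0],
    [0, 0, 0, 0.045, 0, 0, 0],
    [0, 0, 0, 0.06, 0, 0, 0],
    [0, 0, 0, 0.075, 0, 0, 0],
    [0, 0, 0, 0.09, 0, 0, 0],
    [0, 0, 0, 0.105, 0, 0, 0],
    [0, 0, 0, 0.12, 0, 0, 0],
    [0, 0, 0, 0.12, 0, 0, 0],
    [0, 0, 0, 0.12, 0, 0, 0]
  ]
}}

```text
t: 9.82
ee_pos: [556.4, -218.9, 87.7]
orientation: [3.068, 0.674, 0.001]
ft_force: [-1.1, 0.6, 4.4]
width: 0.8
grasp_force: 2.3
```

Call:
{"api": "servo_tool", "payload": {
  "rows": [
    [0, 0, 0, 0.015, 0, 0, 0],
    [0, 0, 0, 0.03, 0, 0, 0],
    [0, 0, 0, 0.045, 0, 0, 0],
    [0, 0, 0, 0.06, 0, 0, 0],
    [0, 0, 0, 0.075, 0, 0, 0],
    [0, 0, 0, 0.09, 0, 0, 0],
    [0, 0, 0, 0.105, 0, 0, 0],
    [0, 0, 0, 0.12, 0, 0, 0],
    [0, 0, 0, 0.12, 0, 0, 0],
    [0, 0, 0, 0.12, 0, 0, 0]
  ]
}}

```text
t: 11.08
ee_pos: [578.2, -208.8, 87.7]
orientation: [3.068, 0.674, 0.001]
ft_force: [-0.5, 1.4, 3.7]
width: 0.4
grasp_force: 2.3
```

On dent 5 (0.5 mm off), still pressing. Lifting straight off.

Call:
{"api": "servo_tool", "payload": {
  "rows": [
    [0, 0, 0, 0, 0, 0, 0],
    [0, 0, 0, 0, 0, -0.015, 0],
    [0, 0, 0, 0, 0, -0.03, 0],
    [0, 0, 0, 0, 0, -0.06, 0],
    [0, 0, 0, 0, 0, -0.15, 0],
    [0, 0, 0, 0, 0, -0.3, 0],
    [0, 0, 0, 0, 0, -0.5, 0],
    [0, 0, 0, 0, 0, -0.5, 0],
    [0, 0, 0, 0, 0, -0.5, 0],
    [0, 0, 0, 0, 0, -0.5, 0]
  ]
}}

```text
t: 12.32
ee_pos: [576.9, -208.7, 186.5]
orientation: [-3.067, -0.674, 0.003]
ft_force: [0.5, -0.2, 0.3]
width: 0.2
grasp_force: 0.0
```

Run:
```python
from h import *
im,d,ci=grab("wrist")
cv2.imwrite("pics/end.png",cv2.resize(im[:,:,::-1],(800,600)))
o=ctrl.get_obs();print(o["ee_pos"],o["ft_force"],o["t"])
```

```text
[ 576.97118862 -208.68455851  186.40192253] [ 0.84843537 -0.05368452 -1.69139464] 12.375
```

View pics/end.png

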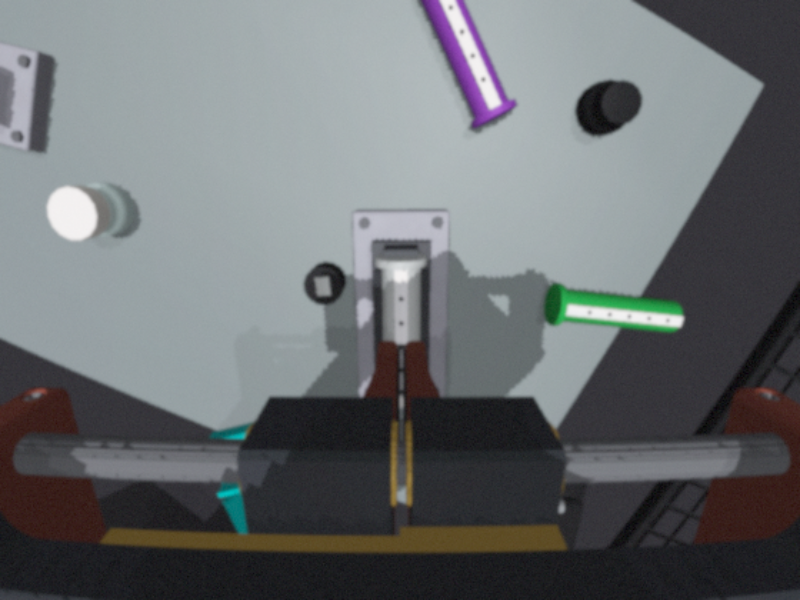

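The bar lies upright in its cradle, with the collar at (400,258) and dents at (401,299) and (401,323). The hand is clear.

```bash
python3 -c "
from workcell import ctrl;print(ctrl.close_job())"
```

```text
the job is handed in; nothing more can be done
None
```

I stroked the row from dent 1 to dent 5 in one unbroken pass at about 4–5 N (roughly 4 mm of cradle travel), lifted straight off leaving the bar upright in its cradle, and handed the job in at about 12 s; no verdict was returned.

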